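# Clear the fittings rack and draw out the hinge tray

### The job

Two trays of the fittings rack, the dowels and the shims, have been left standing out: push both fully home. Then hook a fingertip behind the front lip of the tray with the steel cabinet hinges and draw it all the way out to its stop, leaving the hinges lying in it. Use the fingertips only to push and pull: do not pinch a tray front or lift out the hinges, and leave the other things on the bench where they are.

Things in the scene. Friction and masses are not known exactly. Their poses are not given: they have to be found in the camera images.
- rack: low open-topped wooden fittings rack fixed on the bench, 314 mm wide (its y), 50 mm high, with three bays side by side at y = -102, 0 and +102 mm, each with a plywood tray on rails. Origin at bench height under the middle of the trays when they are home; -x points out of the rack, the way the trays come out; a solid ledge 65 mm wide, 50 mm high, lies behind the trays (x = 100 to 165 mm), with a row of boring bits standing in it up to 85 mm above the bench.
- cup_tray (a joint): how far the tray that carries the two loose steel cabinet hinges stands out of the rack, m: 0 = fully home against its stop, 0.13 = fully out against its stop. Slides along the rack's -x with about 2 N of friction and stays where it is left; cannot be lifted. Any tray may be in any of the three bays. Trays are alike in build: 94 mm wide, 40 mm high side walls (top 52 mm above the bench), underside 12 mm and inner floor 17 mm above the bench.
- cup_front: outer skin of the front wall of the tray that carries the two loose steel cabinet hinges, 94 mm wide. Origin on its outer face, mid-width, at the top edge (68 mm above the bench); z up, x points into the rack, y along the face. The face goes down 56 mm from the origin.
- cup_lip: inner skin of the same front wall (8 mm thick in all; it stands 16 mm above the side walls as a lip) of the tray that carries the two loose steel cabinet hinges. Origin on its inner face, mid-width, at the top edge, 8 mm behind the front's origin; axes as the front's. Behind it (origin x 0 to +54 mm, y -40 to +40 mm) is an empty finger bay open to above, its floor 51 mm below the origin, closed at the back by a divider whose top is 22 mm below the origin.
- dowel_tray (a joint): how far the tray full of thin round wooden dowels (they are fixed in it) stands out of the rack, m: 0 = fully home against its stop, 0.13 = fully out against its stop. Slides along the rack's -x with about 2 N of friction and stays where it is left; cannot be lifted. Any tray may be in any of the three bays. Trays are alike in build: 94 mm wide, 40 mm high side walls (top 52 mm above the bench), underside 12 mm and inner floor 17 mm above the bench.
- dowel_front: outer skin of the front wall of the tray full of thin round wooden dowels (they are fixed in it), 94 mm wide. Origin on its outer face, mid-width, at the top edge (68 mm above the bench); z up, x points into the rack, y along the face. The face goes down 56 mm from the origin.
- dowel_lip: inner skin of the same front wall (8 mm thick in all; it stands 16 mm above the side walls as a lip) of the tray full of thin round wooden dowels (they are fixed in it). Origin on its inner face, mid-width, at the top edge, 8 mm behind the front's origin; axes as the front's. Behind it (origin x 0 to +54 mm, y -40 to +40 mm) is an empty finger bay open to above, its floor 51 mm below the origin, closed at the back by a divider whose top is 22 mm below the origin.
- shim_tray (a joint): how far the tray with stacks of flat rectangular wooden shims (they are fixed in it) stands out of the rack, m: 0 = fully home against its stop, 0.13 = fully out against its stop. Slides along the rack's -x with about 2 N of friction and stays where it is left; cannot be lifted. Any tray may be in any of the three bays. Trays are alike in build: 94 mm wide, 40 mm high side walls (top 52 mm above the bench), underside 12 mm and inner floor 17 mm above the bench.
- shim_front: outer skin of the front wall of the tray with stacks of flat rectangular wooden shims (they are fixed in it), 94 mm wide. Origin on its outer face, mid-width, at the top edge (68 mm above the bench); z up, x points into the rack, y along the face. The face goes down 56 mm from the origin.
- shim_lip: inner skin of the same front wall (8 mm thick in all; it stands 16 mm above the side walls as a lip) of the tray with stacks of flat rectangular wooden shims (they are fixed in it). Origin on its inner face, mid-width, at the top edge, 8 mm behind the front's origin; axes as the front's. Behind it (origin x 0 to +54 mm, y -40 to +40 mm) is an empty finger bay open to above, its floor 51 mm below the origin, closed at the back by a divider whose top is 22 mm below the origin.
- hinge_a: loose steel cabinet hinge, 93 mm long, 37 mm wide, 14 mm high: a round 35 mm cup with an arm; lies in the rear compartment of its tray (behind the divider). Origin on its underside, 28 mm from the cup's centre; z up, arm along +x.
- hinge_b: loose steel cabinet hinge, 93 mm long, 37 mm wide, 14 mm high: a round 35 mm cup with an arm; lies in the rear compartment of its tray (behind the divider). Origin on its underside, 28 mm from the cup's centre; z up, arm along +x.
- glue: white glue bottle, 60 mm across, 170 mm high, standing to the left of the rack (its +y); bystander. Origin at its underside.
- jar: small jar, 44 mm across, 55 mm high, beside the trays' way, right in front of the rack; bystander. Origin at its underside.
- tape_roll: roll of tape lying flat, 90 mm across, 30 mm high, right of the rack; bystander. Origin at its underside.
- screwdriver: screwdriver lying across in front of the rack, about 200 mm long; bystander. Origin at its underside, mid-length.
- tape_measure: tape measure, 65 x 34 x 60 mm high, left in front of the rack; bystander. Origin at its underside.
- offcuts: two stacked board offcuts, 120 x 90 x 36 mm, right in front of the rack; bystander. Origin at its underside.
Mind the look-alikes: they are no part of the job. Leave any pink look-alike of the hinge_a alone. What is shaped like the hinge_b but green is not meant.

How it is judged (in metres and radians):
On the way, in this order (a step that is already met when the one before it is completed fails the run):
1. dowel and shim trays both fully home, hinge tray not yet drawn out (value of joint each of dowel_tray, shim_tray below 0.006 m and value of joint cup_tray below 0.02 m), for 0.2 s.
2. hinge tray is being drawn out by a fingertip behind its lip (value of joint each of dowel_tray, shim_tray below 0.006 m and value of joint cup_tray above 0.04 m and contact force between the fingers and cup_lip above 0.3 N), for 0.05 s.
3. hinge tray fully out (value of joint cup_tray above 0.12 m), for 0.2 s.
At the end, for the whole second after the job is handed in: Dowel and shim trays within 6 mm of fully home, hinge tray at least 120 mm out (of 130) and at rest, both hinges lying still on its floor behind the divider (value of joint each of dowel_tray, shim_tray below 0.006 m and value of joint cup_tray above 0.12 m and velocity of joint cup_tray between -0.01 and 0.01 m/s and x of hinge_a in the frame of cup_lip between 0.05 and 0.19 m and y of hinge_a in the frame of cup_lip between -0.045 and 0.045 m and height (world z) of each of hinge_a, hinge_b below 0.035 m and x of hinge_b in the frame of cup_lip between 0.05 and 0.19 m and y of hinge_b in the frame of cup_lip between -0.045 and 0.045 m and linear speed of each of hinge_a, hinge_b below 0.02 m/s); the robot touches nothing.
It fails at once if the cup tray's front wall is pinched between the fingers (contact force between the fingers and cup_front above 1 N and contact force between the fingers and cup_lip above 1 N).
It fails at once if the dowel tray's front wall is pinched between the fingers (contact force between the fingers and dowel_front above 1 N and contact force between the fingers and dowel_lip above 1 N).
It fails at once if the shim tray's front wall is pinched between the fingers (contact force between the fingers and shim_front above 1 N and contact force between the fingers and shim_lip above 1 N).
It fails at once if a hinge is lifted (height (world z) of any of hinge_a, hinge_b above 0.045 m).
It fails at once if a bystander is shifted by more than 30 mm (distance of any of glue, jar, tape_roll, screwdriver, tape_measure, offcuts from where it was at the start of the episode above 0.03 m).
It also fails if it takes over 51 s, if anything falls off the work surface, if the arm or the gripper's body presses on something with over 40 N, if the wrist force passes 120 N, or if a joint passes its speed limit or range.

### The arm

A 7-joint arm with a two-finger parallel gripper is mounted at the origin on the work surface. World frame = base frame: x ahead of the robot, y to its left, z up, the work surface at z = 0. Lengths are in mm, angles in rad, forces in N, time in s.
With the tool pointing down it reaches from about 350 to 900 mm from the base axis. Payload 19.9 kg.
Tool frame: the origin (TCP) lies at the very end of the fingers, on their centre line; the grasp point (between the pads) lies behind it (env.pinch_z is the z of the grasp point in the tool frame, in mm); z points along the fingers, y is the line along which they close (so a half turn about z gives the same grasp; the last joint's range is limited). The gripper opens to 94 mm and grips with 3 to 60 N. Pads are 16 mm wide; open, the fingers measure 119 mm over their backs; the gripper's body (75 mm by 177 mm) begins 78 mm behind the grasp point.
Start: joints at [1.081, 0.417, -0.01, 1.614, 0.005, 1.111, -0.053], TCP at [271.168, -563.086, 205.425] pointing down, gripper open.
Joint ranges: [-2.81, 2.81], [-0.39, 2.02], [-1.27, 1.25], [0.06, 2.57], [-1.19, 4.33], [0.19, 2], [-2.82, 2.82]. Speed limits (rad/s): [1.89, 1.89, 2.39, 2.39, 3.01, 3.01, 3.01].

### API

Orientations are given as a unit quaternion [x, y, z, w].
In Python, from plant import env gives the robot as it stands.
- The arm moves only by the tool move_arm, never from a script. Its argument "motion" is a list of rows, each a list of 7 numbers: the finger opening in cm, from 0 to 9.4, then the shift along the tool's x, y, z in cm, then the turn, a rotation vector about the tool's x, y, z in degrees. A call has 1 to 20 rows; each row shifts and turns the commanded pose from where the row before left it, along the tool's axes as they then stand; what a row does not reach is not made up. A row lasts 1/10 s, in which the tool goes at most 50 mm and 8.59 degrees, less where a joint would pass 70% of its speed; a pose out of reach is approached as far as the arm can. A call with a gripper value outside its range is refused whole. The fingers move at their own pace and stop on an object; "force" is the grip in N (left out, the last holds). Time passes only in rows, so rows that do not move let the fingers close. It gives the time, the measured TCP pose, the force, the opening and the grip force at its end, in the units of the state.
- env.observe(): the state, without advancing time (a new reading comes with each control period).
- env.get_image(name): name is "scene" or "top" or "wrist"; returns the picture (400x640x3 uint8, red, green, blue); there is no depth.
- env.camera_model(name): a dict with "fx", "fy", "cx", "cy" (pixels), "T" (4x4, takes a point from camera to world coordinates). Camera axes: x right, y up, looking along -z (the intrinsics and any distortion apply to the point x, -y, -z); pixel columns grow to the right and rows downward; lengths in mm; the calibration is good to about 2 mm. A picture is of the moment at which its call begins: read the wrist's pose just before it. camera_model takes no time and is no camera call; for the wrist camera it gives the pose at the moment of the call.
- env.sign_off(): hands the job in; it is judged then, once.
The state is a dict: "time_s": time; "joints": joint angles; "qd": joint speeds; "tau": joint torques, N m; "eef_pos": TCP position; "tool_rot": TCP orientation; "contact_force": force on the tool from outside, world axes, zero at the start; "torque": the same for the moment, N m; "opening": opening from 0.0 (shut) to 1.0 (fully open); "finger_force": force on a finger pad.
Only numpy, scipy, OpenCV 4.12 (cv2) and the standard library are available. Lean on these libraries where they do the work, as an engineer would, in place of code of your own. Each camera call takes 0.05 s, during which the arm holds its last target. There are 200 camera calls.

## Working session

There is one attempt and no reset: what is moved stays moved. The work goes in short steps, Python scripts to look and compute and a tool call to move; the robot and the scene stay as the last step left them, time stands still between calls to the robot, and variables do not carry over. Pictures are saved under pics/ and viewed, at most 10 in all, crops included, and the job is handed in when it is done.

Besides the shell and the picture viewer there is one more tool, called after "Emit:" as name(argument=value, ...), one argument or row to a line, values as JSON. move_arm: Moves the arm, as the interface text tells. Its arguments: {"type":"object","properties":{"motion":{"type":"array","items":{"type":"array","items":{"type":"number"}}},"force":{"type":"number"}},"required":["motion"]}

```bash
mkdir -p pics; python3 - <<'E'
from plant import env
import cv2
for n in("top","scene"):
    cv2.imwrite(f"pics/{n}0.png",env.get_image(n)[:,:,::-1])
    m=env.camera_model(n);print({k:(v if k!="T" else [[round(float(a),3) for a in r] for r in v]) for k,v in m.items()})
s=env.observe();print(s['time_s'],s['eef_pos'],s['tool_rot'],env.pinch_z)
E
```

```text
{'fx': 418.17746065664505, 'fy': 418.17746065664505, 'cx': 316.58887137627175, 'cy': 198.85586328494358, 'T': [[0.023, 0.997, -0.077, 507.353], [-1.0, 0.024, 0.012, 49.218], [0.014, 0.076, 0.997, 1210.42], [0.0, 0.0, 0.0, 1.0]]}
{'fx': 458.34527373503397, 'fy': 458.34527373503397, 'cx': 310.1197061567379, 'cy': 202.53509573746797, 'T': [[0.054, -0.757, 0.651, 1327.826], [0.999, 0.04, -0.036, -0.74], [0.001, 0.652, 0.758, 900.573], [0.0, 0.0, 0.0, 1.0]]}
0.1 [ 271.01164935 -562.81241176  204.91012319] [ 9.74926932e-01  2.22524572e-01 -1.78374821e-04 -5.09941720e-04] -18.8
```

View pics/top0.png

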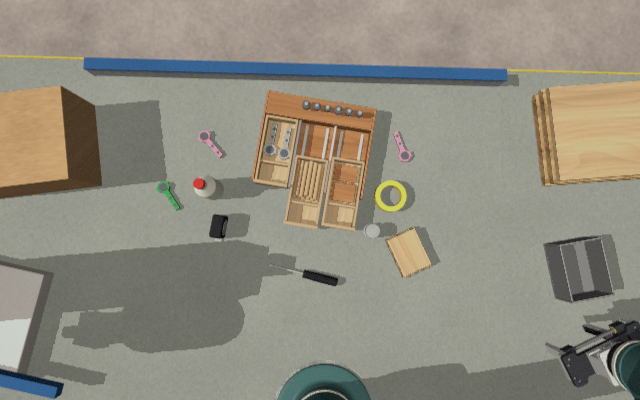

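View pics/scene0.png

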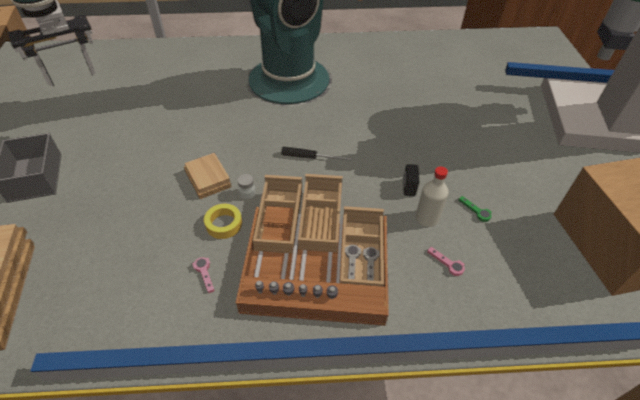

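The rack is seen rotated. The hinge tray (top ~272,150) is home in the left bay, the dowels (305,195) are in the middle and the shims (342,190) on the right, both standing out. The pink and green hinge look-alikes lie loose on the bench. I'll confirm this in an enlarged crop.

```bash
python3 - <<'E'
import cv2
i=cv2.imread("pics/top0.png")[85:245,235:420]
cv2.imwrite("pics/crop.png",cv2.resize(i,None,fx=3.75,fy=3.75,interpolation=cv2.INTER_CUBIC))
E
```

```text
(no output)
```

View pics/crop.png

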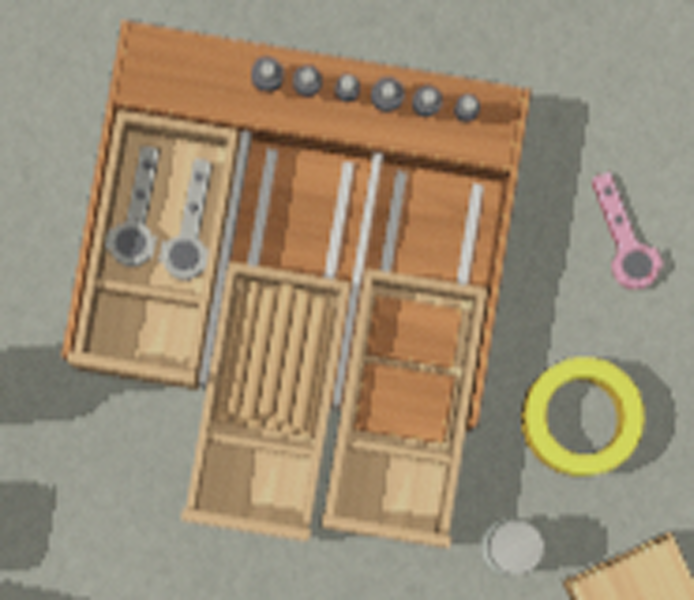

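The crop confirms the grey steel hinges in the left, home tray. Outer top front edges in crop pixels: hinge (68,368)-(198,386), dowel (182,520)-(308,537), shim (322,527)-(448,544). Back rack corners: (122,22) and (530,92). The jar top is at (515,546).

```bash
cat > h.py <<'E'
from plant import env
import numpy as np
from scipy.spatial.transform import Rotation as R
def ray(n,u,v,z,m=None):
    m=m or env.camera_model(n);T=np.array(m["T"])
    d=T[:3,:3]@[(u-m["cx"])/m["fx"],-(v-m["cy"])/m["fy"],-1];o=T[:3,3]
    return o+d*(z-o[2])/d[2]
E
python3 - <<'E'
from h import *
c=lambda u,v,z:ray("top",235+(u+.5)/3.75-.5,85+(v+.5)/3.75-.5,z)
P={}
for n,u,v,z in [("hL",68,368,68),("hR",198,386,68),("dL",182,520,68),("dR",308,537,68),("sL",322,527,68),("sR",448,544,68),("bL",122,22,50),("bR",530,92,50),("jar",515,546,55),("fR",475,425,50),("fL",63,357,50),("hdivL",95,282,46),("hdivR",212,300,46)]:
    P[n]=c(u,v,z);print(n,P[n].round(0))
for a,b in [("hL","hR"),("dL","dR"),("sL","sR"),("bL","bR"),("fL","bL"),("fR","bR")]:
    d=P[b]-P[a];print(a,b,np.linalg.norm(d).round(1),np.degrees(np.arctan2(d[1],d[0])).round(1),((P[a]+P[b])/2).round(0))
print(R.from_quat(env.observe()['tool_rot']).as_matrix().round(3))
E
```

```text
hL [635. 211.  68.]
hR [624. 116.  68.]
dL [526. 125.  68.]
dR [516.  33.  68.]
sL [523.  23.  68.]
sR [513. -69.  68.]
bL [901. 182.  50.]
bR [ 855. -127.   50.]
jar [ 513. -120.   55.]
fR [602. -89.  50.]
fL [645. 218.  50.]
hdivL [703. 196.  46.]
hdivR [691. 109.  46.]
hL hR 96.0 -96.5 [630. 164.  68.]
dL dR 92.4 -96.4 [521.  79.  68.]
sL sR 92.5 -96.4 [518. -23.  68.]
bL bR 313.0 -98.4 [878.  27.  50.]
fL bL 258.3 -7.9 [773. 200.  50.]
fR bR 256.4 -8.5 [ 729. -108.   50.]
[[ 0.901  0.434 -0.001]
 [ 0.434 -0.901  0.001]
 [-0.    -0.001 -1.   ]]
```

Emit:
move_arm(
  motion=[
    [0, 0, 0, 0, 0, 0, 8.4],
    [0, 0, 0, 0, 0, 0, 8.4],
    [0, 0, 0, 0, 0, 0, 8.4],
    [0, 0, 0, 0, 0, 0, 8.5],
    [0, 0.9, -4.06, 0, 0, 0, 0],
    [0, 0.9, -4.06, 0, 0, 0, 0],
    [0, 0.9, -4.06, 0, 0, 0, 0],
    [0, 0.9, -4.06, 0, 0, 0, 0],
    [0, 0.9, -4.06, 0, 0, 0, 0],
    [0, 0.9, -4.06, 0, 0, 0, 0],
    [0, 0.9, -4.06, 0, 0, 0, 0],
    [0, 0.9, -4.06, 0, 0, 0, 0],
    [0, 0.9, -4.06, 0, 0, 0, 0],
    [0, 0.9, -4.06, 0, 0, 0, 0],
    [0, 0.9, -4.06, 0, 0, 0, 0],
    [0, 0.9, -4.06, 0, 0, 0, 0],
    [0, 0.9, -4.06, 0, 0, 0, 0],
    [0, 0.9, -4.06, 0, 0, 0, 0],
  ],
  force=20,
)

```text
time_s: 1.9
eef_pos: [475.1, -16.1, 205.4]
tool_rot: [0.998, -0.07, -0.0, 0.0]
contact_force: [1.2, 0.1, -0.7]
opening: 0.004
finger_force: 0.0
```

Emit:
move_arm(
  motion=[
    [0, 0, 0, 4.1, 0, 0, 0],
    [0, 0, 0, 4.1, 0, 0, 0],
    [0, 0, 0, 4.1, 0, 0, 0],
    [0, 0, 0, 4.2, 0, 0, 0],
    [0, 0.8, 0, 0, 0, 0, 0],
    [0, 0.8, 0, 0, 0, 0, 0],
    [0, 0.8, 0, 0, 0, 0, 0],
    [0, 0.8, 0, 0, 0, 0, 0],
    [0, 0.8, 0, 0, 0, 0, 0],
    [0, 0.8, 0, 0, 0, 0, 0],
    [0, 0.8, 0, 0, 0, 0, 0],
    [0, 0.8, 0, 0, 0, 0, 0],
    [0, 0.8, 0, 0, 0, 0, 0],
    [0, 0.8, 0, 0, 0, 0, 0],
    [0, 0.8, 0, 0, 0, 0, 0],
    [0, 0.8, 0, 0, 0, 0, 0],
    [0, 0.8, 0, 0, 0, 0, 0],
    [0, 0, 0, 0, 0, 0, 0],
  ],
)

```text
time_s: 3.7
eef_pos: [579.1, -32.3, 40.4]
tool_rot: [0.998, -0.07, 0.0, -0.0]
contact_force: [-0.5, 1.4, -0.2]
opening: 0.003
finger_force: 0.0
```

Emit:
move_arm(
  motion=[
    [0, 0.3, 0, 0, 0, 0, 0],
    [0, 0.3, 0, 0, 0, 0, 0],
    [0, 0, 0, 0, 0, 0, 0],
  ],
)

```text
time_s: 4.0
eef_pos: [584.1, -32.9, 40.4]
tool_rot: [0.998, -0.07, 0.0, -0.0]
contact_force: [-0.2, 0.0, 0.5]
opening: 0.006
finger_force: 0.0
```

Emit:
move_arm(
  motion=[
    [0, 0.3, 0, 0, 0, 0, 0],
    [0, 0.3, 0, 0, 0, 0, 0],
    [0, 0.2, 0, 0, 0, 0, 0],
  ],
)

```text
time_s: 4.3
eef_pos: [591.9, -34.1, 40.4]
tool_rot: [0.998, -0.07, -0.0, -0.0]
contact_force: [-2.4, 1.1, 0.3]
opening: 0.003
finger_force: 1.1
```

Emit:
move_arm(
  motion=[
    [0, 0.2, 0, 0, 0, 0, 0],
    [0, 0.2, 0, 0, 0, 0, 0],
    [0, 0, 0, 0, 0, 0, 0],
  ],
)

```text
time_s: 4.6
eef_pos: [594.7, -34.5, 40.3]
tool_rot: [0.998, -0.07, -0.001, 0.0]
contact_force: [-10.5, 2.5, 7.5]
opening: 0.006
finger_force: 5.3
```

Emit:
move_arm(
  motion=[
    [0, -2, 0, 0, 0, 0, 0],
    [0, -4, 0, 0, 0, 0, 0],
    [0, -4, 0, 0, 0, 0, 0],
    [0, -2.8, 0, 0, 0, 0, 0],
    [0, 0, -3.4, 0, 0, 0, 0],
    [0, 0, -3.4, 0, 0, 0, 0],
    [0, 0, -3.4, 0, 0, 0, 0],
    [0, 0.8, 0, 0, 0, 0, 0],
    [0, 0.8, 0, 0, 0, 0, 0],
    [0, 0.8, 0, 0, 0, 0, 0],
    [0, 0.8, 0, 0, 0, 0, 0],
    [0, 0.8, 0, 0, 0, 0, 0],
    [0, 0.8, 0, 0, 0, 0, 0],
    [0, 0.8, 0, 0, 0, 0, 0],
    [0, 0.8, 0, 0, 0, 0, 0],
    [0, 0.8, 0, 0, 0, 0, 0],
    [0, 0.8, 0, 0, 0, 0, 0],
    [0, 0.8, 0, 0, 0, 0, 0],
    [0, 0.8, 0, 0, 0, 0, 0],
    [0, 0.8, 0, 0, 0, 0, 0],
  ],
)

```text
time_s: 6.6
eef_pos: [586.7, 69.6, 40.4]
tool_rot: [0.998, -0.07, -0.0, -0.0]
contact_force: [-1.5, -1.6, -0.4]
opening: 0.004
finger_force: 1.2
```

Emit:
move_arm(
  motion=[
    [0, 0.7, 0, 0, 0, 0, 0],
    [0, 0.7, 0, 0, 0, 0, 0],
    [0, 0.3, 0, 0, 0, 0, 0],
    [0, 0.3, 0, 0, 0, 0, 0],
    [0, 0.2, 0, 0, 0, 0, 0],
    [0, 0.2, 0, 0, 0, 0, 0],
    [0, 0, 0, 0, 0, 0, 0],
  ],
)

```text
time_s: 7.3
eef_pos: [609.2, 66.5, 40.4]
tool_rot: [0.998, -0.07, -0.001, 0.0]
contact_force: [-6.5, -1.1, 3.0]
opening: 0.006
finger_force: 3.4
```

Emit:
move_arm(
  motion=[
    [0, 0.2, 0, 0, 0, 0, 0],
    [0, 0, 0, 0, 0, 0, 0],
  ],
)

```text
time_s: 7.5
eef_pos: [609.2, 66.5, 40.3]
tool_rot: [0.998, -0.069, -0.003, 0.0]
contact_force: [-22.2, -0.0, 15.1]
opening: 0.005
finger_force: 10.9
```

Emit:
move_arm(
  motion=[
    [0, -3, 0, 0, 0, 0, 0],
    [0, -4, 0, 0, 0, 0, 0],
    [0, -4, 0, -4, 0, 0, 0],
    [0, -2, 0, -4, 0, 0, 0],
    [0, 0, 0, 0, 0, 0, 0],
  ],
)

```text
time_s: 8.0
eef_pos: [488.3, 84.8, 120.4]
tool_rot: [0.998, -0.069, 0.003, -0.001]
contact_force: [1.0, 0.4, -0.3]
opening: 0.006
finger_force: 0.0
```

```bash
python3 - <<'E'
from plant import env
import cv2
i=env.get_image("top")[85:245,235:420,::-1]
cv2.imwrite("pics/crop2.png",cv2.resize(i,None,fx=3.75,fy=3.75,interpolation=cv2.INTER_CUBIC))
E
```

```text
(no output)
```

View pics/crop2.png

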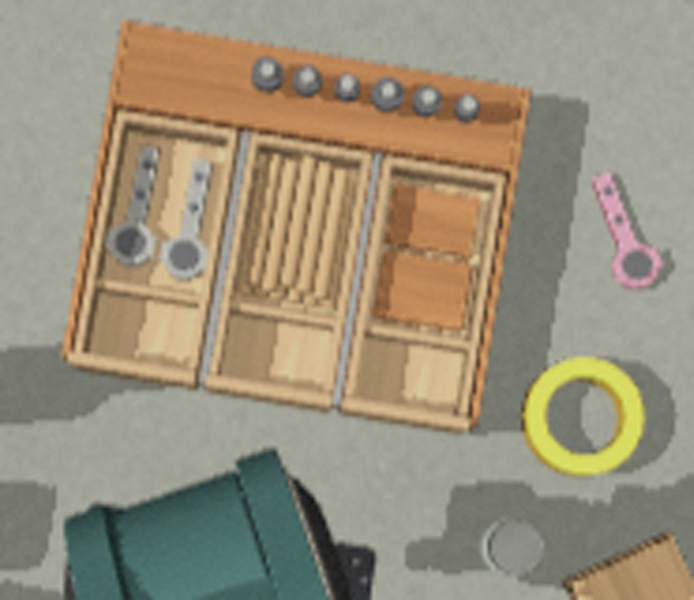

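The view shows all three trays flush and both hinges lying in the left tray. Next I'll hook the hinge tray.

Emit:
move_arm(
  motion=[
    [0, 3.3, -2, 0, 0, 0, 0],
    [0, 3.3, -2, 0, 0, 0, 0],
    [0, 3.3, -2, 0, 0, 0, 0],
    [0, 3.3, -2, 0, 0, 0, 0],
    [0, 3.1, -1.8, 0, 0, 0, 0],
    [0, 0, 0, 0, 0, 0, 0],
    [0, 0, 0, 2, 0, 0, 0],
  ],
)

```text
time_s: 8.75
eef_pos: [664.5, 158.7, 96.1]
tool_rot: [0.998, -0.07, 0.001, -0.001]
contact_force: [0.8, 0.2, -0.8]
opening: 0.006
finger_force: 0.0
```

```bash
python3 - <<'E'
from plant import env
import cv2
cv2.imwrite("pics/w.png",env.get_image("wrist")[:,:,::-1])
E
```

```text
(no output)
```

View pics/w.png

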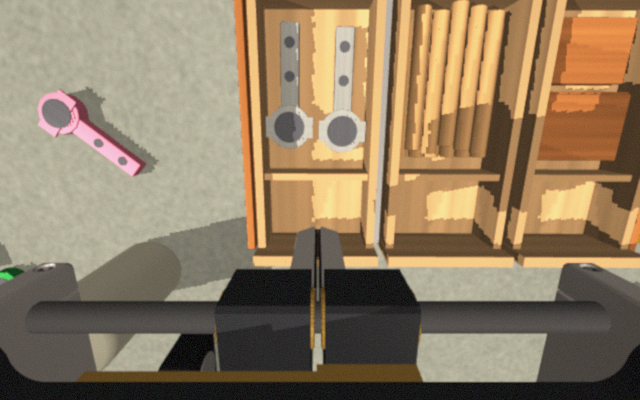

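The wrist view shows the fingertips at (318,232), centred over the finger bay (263-375), with the divider behind at row 177. I'll lower, then draw.

Emit:
move_arm(
  motion=[
    [0, 0, 0, 2, 0, 0, 0],
    [0, 0, 0, 2, 0, 0, 0],
    [0, 0, 0, 2, 0, 0, 0],
    [0, 0, 0, 0, 0, 0, 0],
  ],
)

```text
time_s: 9.2
eef_pos: [660.9, 157.1, 32.8]
tool_rot: [0.998, -0.07, -0.002, 0.001]
contact_force: [-0.3, 0.2, -0.2]
opening: 0.005
finger_force: 0.0
```

Emit:
move_arm(
  motion=[
    [0, -0.5, 0, 0, 0, 0, 0],
    [0, -0.5, 0, 0, 0, 0, 0],
    [0, -0.4, 0, 0, 0, 0, 0],
    [0, -0.4, 0, 0, 0, 0, 0],
    [0, -0.4, 0, 0, 0, 0, 0],
    [0, -0.4, 0, 0, 0, 0, 0],
    [0, -0.4, 0, 0, 0, 0, 0],
  ],
)

```text
time_s: 9.9
eef_pos: [632.9, 162.1, 36.1]
tool_rot: [0.998, -0.07, 0.0, -0.0]
contact_force: [2.1, -0.5, 1.7]
opening: 0.003
finger_force: 1.1
```

Emit:
move_arm(
  motion=[
    [0, -0.5, 0, 0, 0, 0, 0],
    [0, -0.6, 0, 0, 0, 0, 0],
    [0, -0.6, 0, 0, 0, 0, 0],
    [0, -0.6, 0, 0, 0, 0, 0],
    [0, -0.6, 0, 0, 0, 0, 0],
    [0, -0.6, 0, 0, 0, 0, 0],
    [0, -0.6, 0, 0, 0, 0, 0],
    [0, -0.6, 0, 0, 0, 0, 0],
    [0, -0.6, 0, 0, 0, 0, 0],
    [0, -0.6, 0, 0, 0, 0, 0],
    [0, -0.6, 0, 0, 0, 0, 0],
    [0, -0.6, 0, 0, 0, 0, 0],
    [0, -0.6, 0, 0, 0, 0, 0],
    [0, -0.6, 0, 0, 0, 0, 0],
    [0, -0.6, 0, 0, 0, 0, 0],
    [0, -0.6, 0, 0, 0, 0, 0],
    [0, -0.6, 0, 0, 0, 0, 0],
  ],
)

```text
time_s: 11.6
eef_pos: [532.6, 176.1, 35.8]
tool_rot: [0.998, -0.07, -0.0, -0.0]
contact_force: [3.5, 1.3, -0.1]
opening: 0.004
finger_force: 1.2
```

Emit:
move_arm(
  motion=[
    [0, -0.3, 0, 0, 0, 0, 0],
    [0, -0.3, 0, 0, 0, 0, 0],
    [0, -0.3, 0, 0, 0, 0, 0],
    [0, -0.3, 0, 0, 0, 0, 0],
    [0, -0.2, 0, 0, 0, 0, 0],
    [0, 0, 0, 0, 0, 0, 0],
  ],
)

```text
time_s: 12.2
eef_pos: [521.2, 177.7, 36.0]
tool_rot: [0.998, -0.07, 0.002, -0.0]
contact_force: [16.3, 0.4, -12.3]
opening: 0.005
finger_force: 8.0
```

Emit:
move_arm(
  motion=[
    [0, 0.8, 0, 0, 0, 0, 0],
    [0, 0.8, 0, 0, 0, 0, 0],
    [0, 0, 0, -2, 0, 0, 0],
    [0, 0, 0, -4, 0, 0, 0],
    [0, 0, 0, -4, 0, 0, 0],
    [0, 0, 0, -4, 0, 0, 0],
    [0, -3, 0, -2, 0, 0, 0],
    [0, -4, 3, 0, 0, 0, 0],
    [0, 0, 4, 0, 0, 0, 0],
    [0, 0, 4, 0, 0, 0, 0],
    [0, 0, 4, 0, 0, 0, 0],
    [0, 0, 4, 0, 0, 0, 0],
    [0, 0, 4, 0, 0, 0, 0],
    [0, 0, 4, 0, 0, 0, 0],
    [0, 0, 0, 0, 0, 0, 0],
  ],
)

```text
time_s: 13.7
eef_pos: [427.2, -86.3, 195.8]
tool_rot: [0.997, -0.073, -0.0, 0.0]
contact_force: [0.1, 1.4, 0.4]
opening: 0.006
finger_force: 0.0
```

```bash
python3 - <<'E'
from plant import env
import cv2
i=env.get_image("top")[85:300,150:440,::-1]
cv2.imwrite("pics/crop3.png",cv2.resize(i,None,fx=2.7,fy=2.7,interpolation=cv2.INTER_CUBIC))
E
```

```text
(no output)
```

View pics/crop3.png

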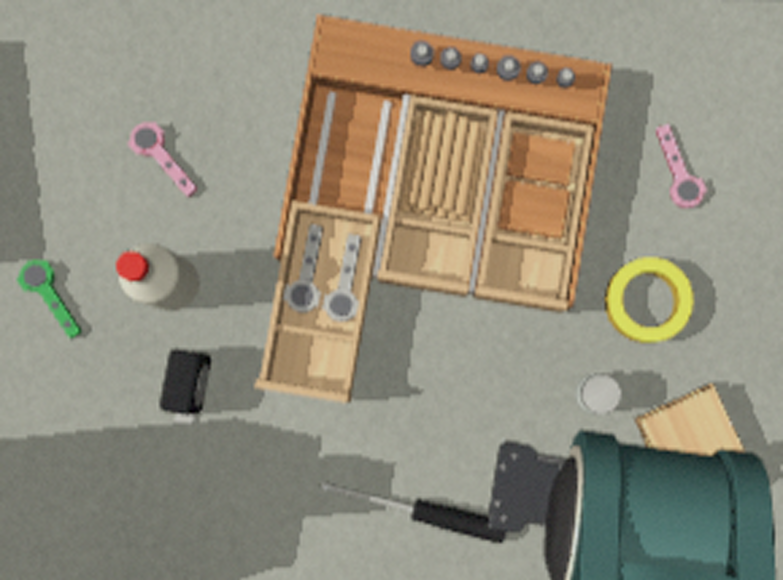

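The hinge tray's front edge is now at (256,388)-(348,402), with the hinges in it. The other trays are home and the bystanders haven't moved. I'll check the extension and then hand in.

```bash
python3 - <<'E'
from h import *
c=lambda u,v:ray("top",150+(u+.5)/2.7-.5,85+(v+.5)/2.7-.5,68)
m=(c(256,388)+c(348,402))/2
out=602-(m[0]*.99-m[1]*.139);print(m,out)
if out>121: print(env.sign_off())
E
```

```text
[503.97639813 183.02636163  68.        ] 128.50403011902608
the job is handed in; nothing more can be done
None
```

The job is handed in: the dowel and shim trays are pushed home against their stops, and the hinge tray is drawn out about 128 mm of its 130 mm to its stop, with both hinges lying in it and nothing else on the bench visibly moved. The verdict itself was not shown.

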